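# Lay the coffee tray with the mauve service

## Task

Lay the round wooden tray for the next guest: stand the mauve sugar pot in the middle of the blue-and-white tile and then, once it stands there, put the mauve lid on it so that it sits fully home; stand the mauve cup in the middle of the saucer and the small steel creamer in the middle of the cork mat. Set everything down upright and gently, and leave the orange cup and the grey lid where they are.

Things in the scene. Friction and masses are not known exactly. Their poses are not given: they have to be found in the camera images.
- tray: Round dark-wood tray, fixed, 314 mm across, its floor 8 mm above the table, with a 6 mm thick rim whose top is 16 mm above the table. Origin: centre of the underside, at table height. The saucer, the cork mat and the tile lie on its floor, each 78 mm from its centre and 135 mm from one another, in any arrangement; they are fixed to it.
- saucer: Mauve saucer, fixed on the tray, 110 mm across, 10 mm high at the rim; its flat inner floor is 5 mm above its underside and 82 mm across. Origin: centre of its underside (on the tray floor), z up. The place for the mauve cup.
- cork_mat: Plain round brown cork mat, fixed on the tray, 86 mm across, 5 mm thick. Origin: centre of its underside, z up. The place for the creamer.
- tile: Square white ceramic tile with a blue pattern, fixed on the tray, 84 x 84 mm, 6 mm thick. Origin: centre of its underside, z up. The place for the sugar pot.
- sugar_pot: Mauve sugar pot, loose, 0.12 to 0.21 kg, standing open on the table: round, without handles, straight sides 62 mm across from 10 to 52 mm above the underside, foot 52 mm across, open mouth 55 mm across inside, height 52 mm. Origin: centre of its underside, z up. With its lid fully home the lid's origin is 45 mm above the pot's origin. (A grey one has no part in this.)
- lid: Mauve lid of the sugar pot, loose, 45 to 80 g. It stands on its plug, 38 to 44 mm across and 7 mm deep; above that a rim 68 mm across (7 to 12 mm up) and an upright round knob 18 mm across, 15 to 37 mm up: lift it by the knob. Origin: centre of the plug's underside, z up. The plug enters the pot's mouth with about 5 mm play all round; fully home the rim rests on the pot's edge.
- cup: Mauve coffee cup, loose, 0.11 to 0.2 kg: round, with straight sides 60 mm across from 12 to 58 mm above the underside, walls 3.5 mm, foot 46 mm across; open at the top, total height 58 mm. A loop handle sticks out on its +y side to 55 mm from the axis. Origin: centre of its underside, z up. Grip it across x, clear of the handle.
- creamer: Small closed stainless-steel creamer, loose, 0.15 to 0.26 kg: round body 56 mm across with straight sides from 3 to 48 mm above the underside, shoulder to 57 mm, a small knob up to 68 mm. A spout sticks out on its +y side and a loop handle on its -y side, both to about 52 mm from the axis. Origin: centre of its underside, z up. Grip the body across x.
- orange_cup: Orange cup of just the same shape as the mauve one, loose: it does not belong on the tray and must be left standing where it is. Origin: centre of its underside, z up; handle on its +y side.
- grey_lid: Grey lid of just the same shape as the mauve one, loose: it does not belong on the sugar pot and must be left where it is. Origin: centre of its underside, z up.
Things that resemble listed ones, but are neither listed nor needed, are in the scene too. Leave any turquoise look-alike of the sugar_pot alone. Leave any yellow look-alike of the lid alone.

How it is judged:
By the outcome, as a careful person would: the job done as asked, in the order asked, and still so for the second after the job is handed in, with the robot touching nothing.
It also fails if it takes over 122 s, if anything falls off the work surface, if the arm or the gripper's body presses on something with over 40 N, if the wrist force passes 120 N, or if a joint passes its speed limit or range.

## Robot

A 7-joint arm with a two-finger parallel gripper is mounted at the origin on the work surface. World frame = base frame: x ahead of the robot, y to its left, z up, the work surface at z = 0. Lengths are in m, angles in rad, forces in N, time in s.
With the tool pointing down it reaches from about 0.425 to 0.875 m from the base axis. Payload 4.7 kg.
Tool frame: the origin (TCP) lies midway between the tips of the shut fingers; the grasp point (between the pads) lies 19 mm behind it (ctrl.grip_point_offset is the distance from the TCP to the grasp point, in m); z points along the fingers, y is the line along which they close (so a half turn about z gives the same grasp; the last joint's range is limited). The gripper opens to 87 mm and grips with 3 to 60 N. Pads are 19 mm wide; open, the fingers measure 117 mm over their backs; the gripper's body (75 mm by 190 mm) begins 51 mm behind the grasp point.
Start: joints at [1.22, 0.321, -0.07, 1.45, 0.023, 1.371, -0.057], TCP at [0.232, -0.607, 0.223] pointing down, gripper open.
Joint ranges: [-2.86, 2.86], [-0.3, 2.09], [-1.38, 1.24], [0.06, 2.45], [-1.56, 4.7], [0.09, 2.05], [-2.69, 2.69]. Speed limits (rad/s): [2.57, 2.57, 3.14, 3.14, 3.14, 3.14, 3.14].

## Interface

Orientations are given as a rotation vector (axis times angle).
In Python, from bench import ctrl gives the robot as it stands.
- The arm moves only by the tool move_arm, never from a script. Its argument "increments" is text: rows parted by semicolons, each of 7 numbers parted by spaces: the shift along the world's x, y, z in mm, then the turn, a rotation vector about the world's x, y, z in degrees, then the closure in counts, from 0 (fully open) to 255 (shut). A call has exactly 8 rows; each row shifts and turns the commanded pose from where the row before left it; what a row does not reach is not made up. A row lasts 1/12 s, in which the tool goes at most 41.7 mm and 7.16 degrees, less where a joint would pass 70% of its speed; a pose out of reach is approached as far as the arm can. A call with a gripper value outside its range is refused whole. The fingers move at their own pace and stop on an object; "grip_force" is the grip in N (left out, the last holds). Time passes only in rows, so rows that do not move let the fingers close, or fill a call up. It gives the time, the measured TCP pose, the force, the opening and the grip force at its end, in the units of the state.
- ctrl.get_state(): the state, without advancing time (a new reading comes with each control period).
- ctrl.get_image(name): name is "side" or "top"; returns a dict with "frame" (480x640x3 uint8, red, green, blue), "depth" (480x640 float32, m along the optical axis (not along the pixel's ray), 0 where there is no reading), "fx", "fy", "cx", "cy" (pixels), "k1" (the pictures are not rectified: a ray, as slopes to the right and down, at radius r is drawn at 1 + k1 r^2 times it, then the intrinsics apply), "position" and "orientation" of the camera in the world. Camera axes: x right, y down, z forward; pixel columns grow to the right and rows downward; lengths in m; the calibration is good to about 2 mm. A picture is of the moment at which its call begins.
- ctrl.close_job(): hands the job in; it is judged then, once.
Trained networks look in a picture, given as the dict that the camera call returned (one of the last four; its "shot" number tells which), for a name from the list of things; names that differ only in an ending like _2 or _b are one class to them, and where a whole thing is asked for, a point or a joint stands for the part that bears it (a point fixed in the world has none). Each returns a list of dicts, best first, with "score" (0 to 1); they miss things now and then, are a little off and sometimes report something else, mostly with a low value. They report only what shows in the picture. A call takes as long as a camera call. They do not tell look-alikes from the thing itself.
- ctrl.find_in(target, picture): "centre" ([x, y, z] in m, in world coordinates, good to about 4 mm: the middle of the surface that is visible of it).
- ctrl.silhouettes(target, picture): "region" (480x640 bool, what is visible of it).
The state is a dict: "time": time; "joint_positions": joint angles; "qd": joint speeds; "joint_torque": joint torques, N m; "position": TCP position; "tool_rot": TCP orientation; "ft_force": force on the tool from outside, world axes, zero at the start; "torque": the same for the moment, N m; "grip_width": opening from 0.0 (shut) to 1.0 (fully open); "grip_force": force on a finger pad.
Only numpy, scipy, OpenCV 4.12 (cv2) and the standard library are available. Lean on these libraries where they do the work, as an engineer would, in place of code of your own. Each camera call takes 0.05 s, during which the arm holds its last target. There are 200 camera calls.

## Working session

There is one attempt and no reset: what is moved stays moved. The work goes in short steps, Python scripts to look and compute and a tool call to move; the robot and the scene stay as the last step left them, time stands still between calls to the robot, and variables do not carry over. Pictures are saved under pics/ and viewed, at most 14 in all, crops included, and the job is handed in when it is done.

Besides the shell and the picture viewer there is one more tool, called after ">>>" as a command line: name --argument value ..., lists and objects as JSON in quotes. move_arm: Moves the arm, as the interface text tells. Its arguments: {"type":"object","properties":{"increments":{"type":"string"},"grip_force":{"type":"number"}},"required":["increments"]}

```bash
ls; mkdir -p pics
python3 - <<'E'
from bench import ctrl
import cv2,numpy as np
s=ctrl.get_state();print({k:np.round(v,3) if not isinstance(v,str) else v for k,v in s.items()})
for n in("top","side"):
    p=ctrl.get_image(n);cv2.imwrite(f"pics/{n}0.png",p["frame"][:,:,::-1])
    print(n,p["fx"],p["cx"],p["cy"],p["k1"],p["position"],p["orientation"])
    for t in("tray","saucer","cork_mat","tile","sugar_pot","lid","cup","creamer"):
        try:
            print(t,[(np.round(d["centre"],3).tolist(),round(d["score"],2)) for d in ctrl.find_in(t,p)])
        except Exception as e: print(t,e)
E
```

```text
pics
{'time': np.float64(0.0), 'joint_positions': array([ 1.22 ,  0.322, -0.07 ,  1.452,  0.023,  1.371, -0.057]), 'qd': array([-0.001,  0.001, -0.001, -0.001,  0.001,  0.   ,  0.   ]), 'joint_torque': array([-0.0000e+00, -4.9130e+01, -4.0400e-01, -3.1253e+01, -6.4000e-02,
        4.4000e-02,  0.0000e+00]), 'position': array([ 0.232, -0.607,  0.221]), 'tool_rot': array([-3.088e+00, -5.700e-01,  1.000e-03]), 'ft_force': array([-0.916, -0.736,  0.705]), 'torque': array([0.008, 0.025, 0.005]), 'grip_force': np.float64(0.0), 'grip_width': np.float64(0.997)}
top 458.9345017221436 315.3698684604705 239.60215719889166 -0.11829268187872337 [0.4414434  0.059667   1.03875806] [-2.12990212  2.18794224 -0.13376513]
tray [([0.561, -0.189, 0.008], 0.85)]
saucer [([0.546, -0.266, 0.012], 0.86)]
cork_mat [([0.499, -0.14, 0.012], 0.89)]
tile [([0.631, -0.163, 0.01], 0.6)]
sugar_pot [([0.584, 0.115, 0.011], 0.6), ([0.766, 0.218, 0.019], 0.59), ([0.543, 0.259, 0.012], 0.3)]
lid [([0.753, 0.33, 0.016], 0.97), ([0.54, 0.259, 0.011], 0.64), ([0.587, 0.114, 0.008], 0.31)]
cup [([0.413, 0.246, 0.016], 0.73)]
creamer [([0.648, 0.251, 0.055], 0.77)]
side 549.4199394939209 312.3990717628091 240.3443257622064 -0.11999355504216024 [ 0.48687592 -0.59201564  0.78937244] [-2.39449382  0.17886492 -0.06673142]
tray [([0.56, -0.2, 0.008], 0.97)]
saucer [([0.542, -0.268, 0.012], 0.66)]
cork_mat [([0.495, -0.139, 0.013], 0.95)]
tile [([0.632, -0.164, 0.014], 0.67), ([0.648, 0.238, 0.052], 0.49)]
sugar_pot [([0.587, 0.112, 0.033], 0.84), ([0.763, 0.202, 0.034], 0.7), ([0.663, 0.394, 0.036], 0.66), ([0.54, -0.264, 0.01], 0.65)]
lid [([0.754, 0.322, 0.014], 0.97), ([0.541, 0.25, 0.01], 0.6)]
cup [([0.414, 0.224, 0.037], 0.72)]
creamer [([0.649, 0.239, 0.052], 0.68)]
```

View pics/top0.png

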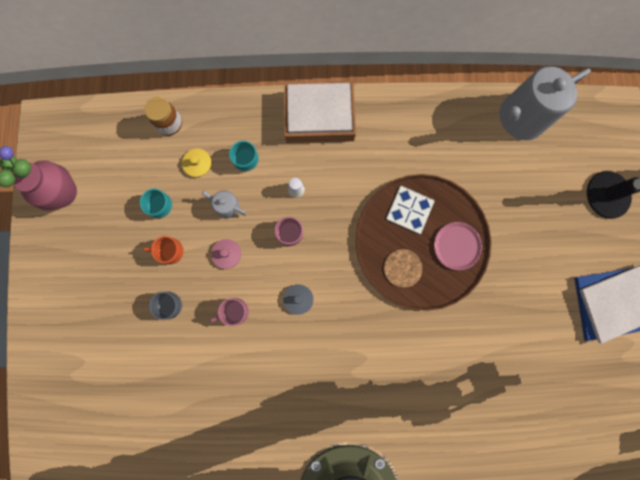

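View pics/side0.png

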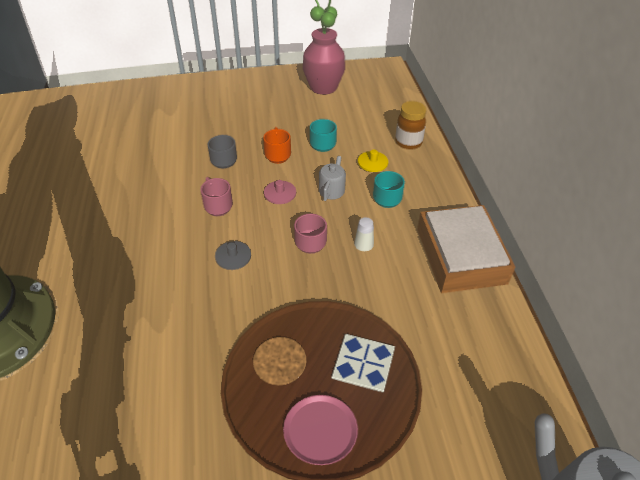

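The top view shows the mauve pot at px (289,231), mauve lid (226,254), mauve cup (233,312), creamer (224,205), orange cup (166,250) and grey lid (297,299). The tray is at (422,242). The side view agrees. Next I'll get exact axes and handle directions from the depth.

```bash
cat > h.py <<'E'
from bench import ctrl
import cv2,numpy as np
from scipy.optimize import least_squares
from scipy.spatial.transform import Rotation as R
def cloud(p):
    d=p["depth"];v,u=np.nonzero(d>0)
    K=np.array([[p["fx"],0,p["cx"]],[0,p["fy"],p["cy"]],[0,0,1]])
    # forward model: factor 1+k1 r^2 on the slopes
    n=cv2.undistortPoints(np.c_[u,v].astype(float)[:,None],K,np.array([p["k1"],0,0,0,0.]))[:,0]
    z=d[v,u]
    P=np.c_[n*z[:,None],z]@R.from_rotvec(p["orientation"]).as_matrix().T+p["position"]
    return P,p["frame"][v,u].astype(int)
def near(P,c,r,z0,z1):
    return (np.hypot(P[:,0]-c[0],P[:,1]-c[1])<r)&(P[:,2]>z0)&(P[:,2]<z1)
def circ(Q,c,r=None):
    f=lambda a:np.hypot(Q[:,0]-a[0],Q[:,1]-a[1])-(a[2] if r is None else r)
    s=least_squares(f,[c[0],c[1],r or .03],loss="soft_l1",f_scale=.001)
    return s.x,np.sqrt(np.mean(s.fun**2))
E
python3 - <<'E'
from h import *
for n in("top","side"):
    p=ctrl.get_image(n);P,C=cloud(p)
    t=near(P,(.45,.1),.05,-.02,.02);print(n,"table z",P[t,2].mean(),P[t,2].std())
    for k,c,z0,z1,r in(("pot",(.585,.113),.046,.06,.031),("cup",(.413,.24),.052,.066,.03),("knob",(.54,.257),.03,.045,.009),("lidrim",(.54,.257),.008,.016,.034),("orange",(.54,.36),.052,.066,.03),("cream",(.648,.245),.05,.058,.028),("creamknob",(.648,.245),.061,.075,.0)):
        m=near(P,c,.05,z0,z1);Q=P[m]
        if len(Q)<5: print(k,len(Q));continue
        ctr=(Q[:,:2].max(0)+Q[:,:2].min(0))/2
        s,e=circ(Q,Q.mean(0),None)
        print(k,len(Q),"mean",Q.mean(0).round(4),"mid",ctr.round(4),"span",np.ptp(Q[:,:2],axis=0).round(3),"fit",s.round(4),e.round(4))
    for k,c in(("cup",(.413,.24)),("cream",(.648,.245)),("orange",(.54,.36))):
        m=near(P,c,.07,.015,.075);Q=P[m];m2=np.hypot(*(Q[:,:2]-c).T)>.036
        a=np.degrees(np.arctan2(Q[m2,1]-c[1],Q[m2,0]-c[0]));print(k,np.histogram(a,24,(-180,180))[0])
    for k,c,r in(("tray",(.56,-.189),.157),("saucer",(.545,-.266),.055),("cork_mat",(.498,-.14),.043),("tile",(.631,-.163),.042)):
        g=ctrl.silhouettes(k,p)
        if not g: print(k,"none");continue
        M=g[0]["region"];D=M[p["depth"]>0];Q=P[D]
        h=cv2.minAreaRect((Q[:,:2]*1000).astype(np.float32));e=cv2.minEnclosingCircle((Q[:,:2]*1000).astype(np.float32))
        print(k,len(Q),Q.mean(0).round(4),"rect",h,"circ",e,"z",np.median(Q[:,2]).round(4))
E
```

```text
top table z 0.00622640200788179 0.006969614604773854
pot 158 mean [0.5863 0.1139 0.051 ] mid [0.5855 0.1143] span [0.062 0.059] fit [0.5853 0.1143 0.0291] 0.0012
cup 163 mean [0.4118 0.2403 0.0572] mid [0.4126 0.245 ] span [0.057 0.07 ] fit [0.4123 0.2386 0.0273] 0.0019
knob 52 mean [0.5413 0.2595 0.0364] mid [0.5414 0.2595] span [0.015 0.016] fit [0.5413 0.2596 0.0062] 0.0021
lidrim 564 mean [0.5413 0.2591 0.0129] mid [0.5415 0.259 ] span [0.066 0.065] fit [0.5418 0.2598 0.0254] 0.0065
orange 106 mean [0.5462 0.376  0.0567] mid [0.5494 0.3833] span [0.059 0.051] fit [0.5501 0.3864 0.0282] 0.0013
cream 377 mean [0.6502 0.2556 0.0546] mid [0.6518 0.25  ] span [0.054 0.064] fit [0.6515 0.2571 0.0196] 0.0061
creamknob 32 mean [0.6516 0.2578 0.0668] mid [0.6519 0.2581] span [0.012 0.012] fit [0.6517 0.2581 0.0049] 0.0016
cup [ 0  0  0  0  0  0  0  0  0  0  0  0  0  0  0  0  0  0  0 26  0  0  0  0]
cream [ 0  0  0  7  3  0  0  0  0  0  0  0  0  0  1  5 49  4  3  0  0  0  0  0]
orange [ 0  0  0  0  0  0  0  0  0  0  0  0  0 11 29 47 58 64 37 13  0  0  0  0]
tray 10236 [ 0.5555 -0.184   0.0
[... 2085 characters left out ...]
8085938), 162.13186645507812) z 0.0093
saucer 4036 [ 0.5453 -0.2644  0.0149] rect ((545.7938842773438, -264.16497802734375), (108.2826919555664, 107.14744567871094), 56.87548065185547) circ ((545.3533325195312, -264.4894714355469), 54.717979431152344) z 0.0145
cork_mat 2046 [ 0.4993 -0.1398  0.014 ] rect ((499.5714111328125, -137.94320678710938), (87.73147583007812, 85.03302001953125), 86.0700912475586) circ ((499.69293212890625, -136.82302856445312), 45.87794876098633) z 0.014
tile 2514 [ 0.6314 -0.1637  0.0149] rect ((632.8097534179688, -159.3050537109375), (93.13680267333984, 84.54694366455078), 64.86811828613281) circ ((633.4705810546875, -161.20169067382812), 58.933998107910156) z 0.015
```

>>> move_arm --increments "15 30 -4 0 0 -0.9 0;15 30 -4 0 0 -0.9 0;15 30 -4 0 0 -0.9 0;15 30 -4 0 0 -0.9 0;15 30 -4 0 0 -0.9 0;15 30 -4 0 0 -0.9 0;15 30 -4 0 0 -0.9 0;15 30 -4 0 0 -0.9 0"

```text
time: 2.07
position: [0.3524, -0.3658, 0.1906]
tool_rot: [3.119, 0.373, 0.0]
ft_force: [0.7, -0.2, 0.0]
grip_width: 1.002
grip_force: 0.0
```

>>> move_arm --increments "15 30 -4 0 0 -0.9 0;15 30 -4 0 0 -0.9 0;15 30 -4 0 0 -0.9 0;15 30 -4 0 0 -0.9 0;15 30 -4 0 0 -0.9 0;15 30 -4 0 0 -0.9 0;15 30 -4 0 0 -0.9 0;15 30 -4 0 0 -0.9 0"

```text
time: 2.73
position: [0.4724, -0.1258, 0.1588]
tool_rot: [3.136, 0.177, 0.001]
ft_force: [0.3, 0.6, 0.8]
grip_width: 1.0
grip_force: 0.0
```

>>> move_arm --increments "15 30 -4 0 0 -0.9 0;15 30 -4 0 0 -0.9 0;15 30 -4 0 0 -0.9 0;15 30 -4 0 0 -0.9 0;15 30 -4 0 0 -0.9 0;15 30 -4 0 0 -0.9 0;0 30 -4 0 0 -0.9 0;0 0 0 0 0 0 0"

```text
time: 3.4
position: [0.561, 0.0914, 0.1302]
tool_rot: [-3.136, -0.019, 0.001]
ft_force: [0.0, 1.1, 0.4]
grip_width: 0.999
grip_force: 0.0
```

>>> move_arm --increments "8 8 -5 0 0 0 0;9 8 -10 0 0 0 0;8 7 -15 0 0 0 0;0 0 -20 0 0 0 0;0 0 -15 0 0 0 0;0 0 -10 0 0 0 0;0 0 -5 0 0 0 0;0 0 0 0 0 0 0"

```text
time: 4.07
position: [0.5861, 0.1053, 0.0496]
tool_rot: [3.141, 0.005, -0.003]
ft_force: [-0.1, 0.3, 0.4]
grip_width: 0.999
grip_force: 0.0
```

Run:
```python
from h import *
s=ctrl.get_state();print(s["position"],s["tool_rot"],s["joint_positions"])
ct=np.array([.413,.2387]);cc=np.array([.6523,.257])
for n in("side","top"):
    p=ctrl.get_image(n);P,C=cloud(p)
    for k,c,lo,hi in(("cup",ct,.036,.06),("cream",cc,.036,.06)):
        m=near(P,c,hi,.012,.075);Q=P[m][:,:2]-c;Q=Q[np.hypot(*Q.T)>lo]
        for sgn in(1,-1):
            q=Q[Q[:,1]*sgn>0]
            if len(q):
                print(n,k,len(q),np.degrees(np.arctan2(*np.median(q,0)[::-1])),np.median(q,0))
cv2.imwrite("pics/side1.png",cv2.resize(p["frame"][120:340,120:340,::-1],None,fx=2.5,fy=2.5))
```

```text
[0.58611991 0.10530893 0.04961118] [ 3.14124389e+00  5.26082340e-03 -3.04795620e-03] [ 0.28978829  0.42210658 -0.62081694  1.7587212   0.27778929  1.05165127
 -1.99672782]
side cup 12 109.89744234725607 [-0.01557271  0.04302515]
side cream 40 61.955897507698765 [0.021094   0.03959847]
side cream 1 -120.37203137488588 [-0.02450346 -0.04181189]
top cup 29 111.54858089350613 [-0.01589359  0.04024812]
top cream 36 63.72485190653358 [0.01861717 0.03771014]
top cream 12 -118.04982229648499 [-0.01820394 -0.03416493]
```

View pics/side1.png

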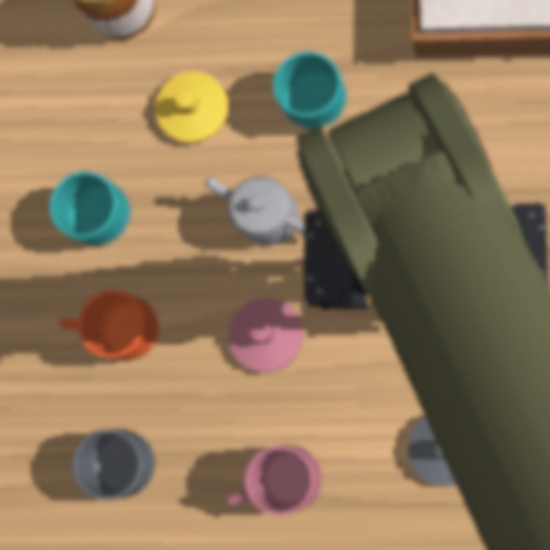

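>>> move_arm --increments "0 4 0 0 0 0 0;0 5 0 0 0 0 0;0 0 -8 0 0 0 0;0 0 -12 0 0 0 0;0 0 -10 0 0 0 0;0 0 -5 0 0 0 0;0 0 0 0 0 0 0;0 0 0 0 0 0 0"

```text
time: 4.83
position: [0.5863, 0.1146, 0.0147]
tool_rot: [3.141, 0.005, -0.002]
ft_force: [0.5, 0.4, -0.2]
grip_width: 0.998
grip_force: 0.0
```

>>> move_arm --increments "0 0 0 0 0 0 30;0 0 0 0 0 0 60;0 0 0 0 0 0 90;0 0 0 0 0 0 120;0 0 0 0 0 0 150;0 0 0 0 0 0 150;0 0 0 0 0 0 150;0 0 0 0 0 0 150" --grip_force 12

```text
time: 5.5
position: [0.5872, 0.1148, 0.0159]
tool_rot: [3.142, 0.005, 0.001]
ft_force: [-0.1, -0.3, 2.7]
grip_width: 0.718
grip_force: 12.0
```

>>> move_arm --increments "0 0 3 0 0 0 150;0 0 8 0 0 0 150;0 0 14 0 0 0 150;0 0 18 0 0 0 150;0 -6 17 0 0 0 150;2 -14 10 0 0 0 150;4 -22 0 0 0 0 150;5 -30 0 0 0 0 150" --grip_force 20

```text
time: 6.17
position: [0.5987, 0.0455, 0.0884]
tool_rot: [-3.14, -0.014, -0.006]
ft_force: [0.3, -0.1, -1.7]
grip_width: 0.709
grip_force: 20.0
```

>>> move_arm --increments "5 -30 0 0 0 0 150;5 -30 0 0 0 0 150;5 -30 0 0 0 0 150;5 -30 0 0 0 0 150;5 -30 0 0 0 0 150;5 -28 0 0 0 0 150;3 -17 0 0 0 0 150;1 -9 0 0 0 0 150"

```text
time: 6.83
position: [0.6321, -0.1651, 0.0864]
tool_rot: [3.14, -0.001, 0.001]
ft_force: [-0.6, 0.1, -0.8]
grip_width: 0.714
grip_force: 20.0
```

>>> move_arm --increments "0 0 0 0 0 0 150;0 0 0 0 0 0 150;0 0 -8 0 0 0 150;0 0 -12 0 0 0 150;0 0 -12 0 0 0 150;0 0 -8 0 0 0 150;0 0 0 0 0 0 150;0 0 0 0 0 0 150"

```text
time: 7.5
position: [0.631, -0.1607, 0.0442]
tool_rot: [-3.141, -0.006, 0.004]
ft_force: [0.9, 0.9, -1.2]
grip_width: 0.716
grip_force: 20.0
```

>>> move_arm --increments "1 -1 -3 0 0 0 150;0 0 -4 0 0 0 150;0 0 -3 0 0 0 150;0 0 -2 0 0 0 150;0 0 -1 0 0 0 150;0 0 0 0 0 0 150;0 0 0 0 0 0 150;0 0 0 0 0 0 150"

```text
time: 8.17
position: [0.633, -0.1622, 0.0328]
tool_rot: [3.141, 0.006, 0.0]
ft_force: [-0.9, 0.5, -0.2]
grip_width: 0.712
grip_force: 20.0
```

>>> move_arm --increments "0 0 -0.3 0 0 0 150;0 0 -0.3 0 0 0 150;0 0 -0.3 0 0 0 150;0 0 -0.3 0 0 0 150;0 0 0 0 0 0 150;0 0 0 0 0 0 150;0 0 0 0 0 0 150;0 0 0 0 0 0 150"

```text
time: 8.83
position: [0.6329, -0.1623, 0.0314]
tool_rot: [3.142, 0.006, -0.0]
ft_force: [-0.6, -0.2, -1.1]
grip_width: 0.709
grip_force: 20.0
```

>>> move_arm --increments "0 0 -0.3 0 0 0 150;0 0 -0.3 0 0 0 150;0 0 -0.3 0 0 0 150;0 0 -0.3 0 0 0 150;0 0 0 0 0 0 150;0 0 0 0 0 0 150;0 0 0 0 0 0 150;0 0 0 0 0 0 150"

```text
time: 9.5
position: [0.6329, -0.1623, 0.0302]
tool_rot: [3.141, 0.006, -0.0]
ft_force: [-0.5, -0.8, -1.6]
grip_width: 0.713
grip_force: 20.0
```

>>> move_arm --increments "0 0 -0.2 0 0 0 150;0 0 -0.2 0 0 0 150;0 0 -0.2 0 0 0 150;0 0 -0.2 0 0 0 150;0 0 0 0 0 0 150;0 0 0 0 0 0 150;0 0 0 0 0 0 150;0 0 0 0 0 0 150"

```text
time: 10.17
position: [0.6329, -0.1623, 0.0299]
tool_rot: [3.141, 0.006, 0.0]
ft_force: [-3.8, 0.3, 5.1]
grip_width: 0.716
grip_force: 20.0
```

>>> move_arm --increments "0 0 0 0 0 0 100;0 0 0 0 0 0 80;0 0 0 0 0 0 70;0 0 0 0 0 0 55;0 0 0 0 0 0 30;0 0 0 0 0 0 0;0 0 0 0 0 0 0;0 0 0 0 0 0 0" --grip_force 5

```text
time: 10.83
position: [0.6329, -0.1622, 0.0291]
tool_rot: [-3.142, -0.006, 0.0]
ft_force: [-0.2, 0.1, -0.2]
grip_width: 0.968
grip_force: 0.0
```

>>> move_arm --increments "0 0 3 0 0 0 0;0 0 10 0 0 0 0;0 0 20 0 0 0 0;0 0 30 0 0 0 0;0 5 30 0 0 0 0;-2 15 20 0 0 0 0;-5 25 5 0 0 0 0;-6 30 0 0 0 0 0"

```text
time: 11.5
position: [0.6218, -0.0888, 0.1513]
tool_rot: [3.139, -0.001, 0.009]
ft_force: [0.4, 0.3, -0.6]
grip_width: 1.004
grip_force: 0.0
```

>>> move_arm --increments "-6 30 0 0 0 0 30;-6 30 0 0 0 0 60;-7 30 0 0 0 0 90;-7 30 0 0 0 0 90;-7 30 0 0 0 0 90;-7 30 0 0 0 0 90;-7 30 0 0 0 0 90;-6 30 0 0 0 0 90"

```text
time: 12.17
position: [0.5665, 0.1543, 0.1486]
tool_rot: [3.141, 0.006, 0.002]
ft_force: [1.5, 0.3, -0.3]
grip_width: 0.654
grip_force: 0.0
```

>>> move_arm --increments "-6 30 0 0 0 0 90;-6 30 0 0 0 0 90;-6 25 0 0 0 0 90;-5 15 -5 0 0 0 90;-2 10 -10 0 0 0 90;0 3 -15 0 0 0 90;0 0 -10 0 0 0 90;0 0 0 0 0 0 90"

```text
time: 12.83
position: [0.5407, 0.2639, 0.1047]
tool_rot: [3.139, 0.005, -0.006]
ft_force: [0.4, -0.0, 0.1]
grip_width: 0.649
grip_force: 0.0
```

Run:
```python
from h import *
s=ctrl.get_state();print(s["position"],s["tool_rot"],s["joint_positions"])
for n in("top","side"):
    p=ctrl.get_image(n);P,C=cloud(p)
    Q=P[near(P,(.632,-.162),.045,.058,.075)];print(len(Q),circ(Q,Q.mean(0)),Q[:,2].mean(),np.ptp(Q,axis=0))
    a,b=(P[:,0]-.632),(P[:,1]+.162)
    m=near(P,(.632,-.162),.065,.011,.018)&(C.max(1)-C.min(1)<60)&(C.min(1)>90)|near(P,(.632,-.162),.065,.011,.018)&(C[:,2]>C[:,0]+20)
    print("tile",m.sum(),cv2.minAreaRect((P[m][:,:2]*1000).astype(np.float32)))
cv2.imwrite("pics/side2.png",p["frame"][:,:,::-1])
```

```text
[0.54069021 0.26389441 0.10472628] [ 3.13895966  0.00457284 -0.00627861] [ 0.08680488  0.39522203 -0.71704415  1.69217898  0.27902975  1.16422419
 -2.27271434]
185 (array([ 0.63152754, -0.16132257,  0.02934206]), np.float64(0.0012354770107552196)) 0.06479018621052461 [0.06111944 0.06220047 0.01170497]
tile 552 ((632.3056030273438, -163.03955078125), (86.4934310913086, 87.82707214355469), 65.43787384033203)
447 (array([ 0.63220835, -0.16244327,  0.02900546]), np.float64(0.0011933554333465371)) 0.06467643660559019 [0.05991504 0.06186125 0.01208995]
tile 1121 ((631.9287109375, -162.59869384765625), (85.02800750732422, 84.70310974121094), 66.00352478027344)
```

View pics/side2.png

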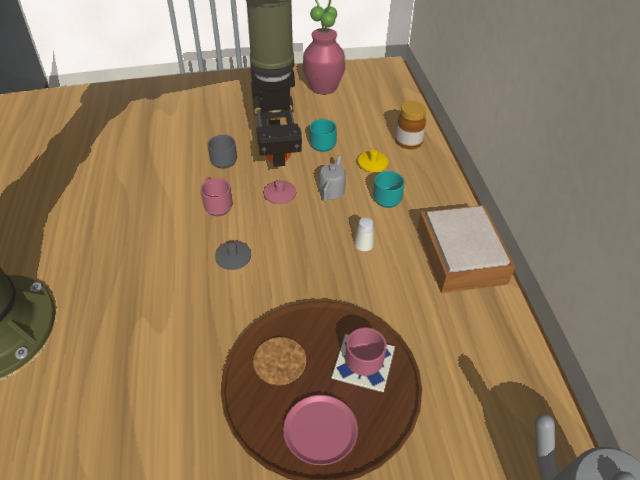

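>>> move_arm --increments "1 -3 0 0 0 0 90;0 -2 -10 0 0 0 90;0 0 -20 0 0 0 90;0 0 -20 0 0 0 90;0 0 -18 0 0 0 90;0 0 -10 0 0 0 90;0 0 -5 0 0 0 90;0 0 0 0 0 0 90"

```text
time: 13.6
position: [0.5425, 0.2601, 0.0234]
tool_rot: [3.141, 0.005, -0.002]
ft_force: [-0.4, -0.5, -0.5]
grip_width: 0.648
grip_force: 0.0
```

>>> move_arm --increments "0 0 0 0 0 0 90;0 0 -1 0 0 0 90;0 0 -1 0 0 0 90;0 0 -1 0 0 0 90;0 0 -1 0 0 0 90;0 0 0 0 0 0 90;0 0 0 0 0 0 90;0 0 0 0 0 0 90"

```text
time: 14.27
position: [0.5429, 0.2608, 0.0204]
tool_rot: [3.142, 0.006, 0.0]
ft_force: [-0.2, 0.0, 1.7]
grip_width: 0.649
grip_force: 0.0
```

>>> move_arm --increments "0 -1 -1 0 0 0 90;0 0 -1 0 0 0 90;0 0 -1 0 0 0 90;0 0 -1 0 0 0 90;0 0 0 0 0 0 90;0 0 0 0 0 0 110;0 0 0 0 0 0 130;0 0 0 0 0 0 140"

```text
time: 14.93
position: [0.5429, 0.2598, 0.0164]
tool_rot: [3.142, 0.006, 0.0]
ft_force: [0.5, 0.4, -0.2]
grip_width: 0.505
grip_force: 0.0
```

>>> move_arm --increments "0 0 0 0 0 0 155;0 0 0 0 0 0 170;0 0 0 0 0 0 185;0 0 0 0 0 0 200;0 0 0 0 0 0 230;0 0 0 0 0 0 230;0 0 0 0 0 0 230;0 0 0 0 0 0 230" --grip_force 12

```text
time: 15.6
position: [0.5429, 0.2598, 0.0164]
tool_rot: [3.142, 0.006, -0.0]
ft_force: [-0.6, -0.2, -0.3]
grip_width: 0.205
grip_force: 12.0
```

>>> move_arm --increments "0 0 3 0 0 0 230;0 0 8 0 0 0 230;0 0 16 0 0 0 230;0 0 22 0 0 0 230;0 -4 24 0 0 0 230;1 -10 20 0 0 0 230;3 -16 12 0 0 0 230;5 -22 5 0 0 0 230" --grip_force 15

```text
time: 16.27
position: [0.5524, 0.2104, 0.1299]
tool_rot: [-3.139, -0.012, -0.007]
ft_force: [0.3, 0.6, -0.6]
grip_width: 0.206
grip_force: 15.0
```

>>> move_arm --increments "6 -28 0 0 0 0 230;6 -28 0 0 0 0 230;6 -28 0 0 0 0 230;6 -28 0 0 0 0 230;6 -28 0 0 0 0 230;6 -28 0 0 0 0 230;6 -28 0 0 0 0 230;6 -28 0 0 0 0 230"

```text
time: 16.93
position: [0.6001, -0.0175, 0.1272]
tool_rot: [3.141, 0.006, 0.001]
ft_force: [0.2, 0.1, -1.2]
grip_width: 0.197
grip_force: 15.0
```

>>> move_arm --increments "6 -28 0 0 0 0 230;6 -28 0 0 0 0 230;6 -26 0 0 0 0 230;5 -24 0 0 0 0 230;4 -18 0 0 0 0 230;3 -12 0 0 0 0 230;2 -6 0 0 0 0 230;1 -3 0 0 0 0 230"

```text
time: 17.6
position: [0.633, -0.1617, 0.1266]
tool_rot: [-3.141, -0.004, -0.0]
ft_force: [0.1, -0.5, -1.0]
grip_width: 0.2
grip_force: 15.0
```

>>> move_arm --increments "0 -1 0 0 0 0 230;0 0 0 0 0 0 230;0 0 0 0 0 0 230;0 0 0 0 0 0 230;0 0 0 0 0 0 230;0 0 0 0 0 0 230;0 0 0 0 0 0 230;0 0 0 0 0 0 230"

```text
time: 18.27
position: [0.6329, -0.1622, 0.1264]
tool_rot: [3.141, 0.006, -0.0]
ft_force: [-0.2, -0.6, -1.6]
grip_width: 0.201
grip_force: 15.0
```

Run:
```python
from h import *
s=ctrl.get_state();print(s["position"],s["tool_rot"],s["ft_force"])
p=ctrl.get_image("side");cv2.imwrite("pics/side3.png",cv2.resize(p["frame"][240:440,260:460,::-1],None,fx=3,fy=3))
P,C=cloud(p);c=s["position"]
Q=P[near(P,c,.05,.085,.13)&(C[:,0]-C[:,1]>35)]
print(len(Q),Q.mean(0),Q.min(0),Q.max(0))
Q=P[near(P,c,.045,.058,.075)&(C[:,0]-C[:,1]>35)];print(len(Q),circ(Q,Q.mean(0)))
```

```text
[ 0.63286167 -0.16216678  0.12641977] [ 3.14144192e+00  5.70681135e-03 -3.62054790e-05] [-0.2429915  -0.57664276 -1.62199261]
286 [ 0.60915654 -0.16606037  0.12349409] [ 0.59966259 -0.18944115  0.11790724] [ 0.61860342 -0.13887952  0.128383  ]
250 (array([ 0.63196549, -0.16305612,  0.0286373 ]), np.float64(0.0011807472749880154))
```

View pics/side3.png

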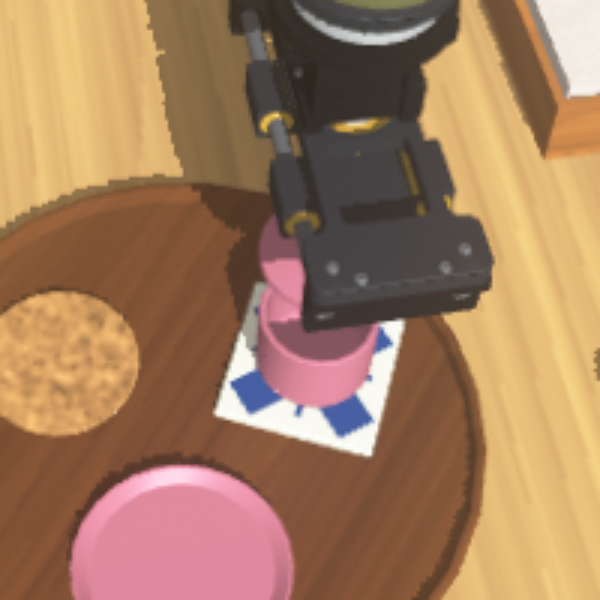

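The gripper holds the lid over the pot, and part of the rim shows at about (285,260) in the crop. I'll check its tilt.

Run:
```python
from h import *
s=ctrl.get_state();c=s["position"]
for n in("side","top"):
    P,C=cloud(ctrl.get_image(n))
    Q=P[near(P,c,.05,.085,.14)&(C[:,0]-C[:,1]>35)]
    if len(Q)<20: print(n,len(Q));continue
    A=np.c_[Q[:,:2]-c[:2],np.ones(len(Q))]
    w=least_squares(lambda a:A@a-Q[:,2],[0,0,.12],loss="soft_l1",f_scale=.001).x
    print(n,len(Q),"slopes deg",np.degrees(np.arctan(w[:2])),"z at axis",w[2]); print(circ(Q[np.hypot(*(Q[:,:2]-c[:2]).T)>.03],c,.034))
```

```text
side 287 slopes deg [8.04808004 0.24022881] z at axis 0.127029483260791
(array([ 0.63507317, -0.16213027,  0.034     ]), np.float64(0.0009393044304060046))
top 137 slopes deg [-1.1978424  -1.63497231] z at axis 0.12176172584776557
(array([ 0.63438654, -0.16128758,  0.034     ]), np.float64(0.0013521661560874719))
```

>>> move_arm --increments "-1 0 -5 0 0 0 230;0 0 -8 0 0 0 230;0 0 -10 0 0 0 230;0 0 -8 0 0 0 230;0 0 -6 0 0 0 230;0 0 -3 0 0 0 230;0 0 0 0 0 0 230;0 0 0 0 0 0 230"

```text
time: 19.08
position: [0.6319, -0.1622, 0.0862]
tool_rot: [-3.142, -0.006, 0.0]
ft_force: [0.0, 0.1, -0.2]
grip_width: 0.201
grip_force: 15.0
```

>>> move_arm --increments "0 0 -1 0 0 0 230;0 0 -1 0 0 0 230;0 0 -1 0 0 0 230;0 0 -1 0 0 0 230;0 0 -1 0 0 0 230;0 0 -0.5 0 0 0 230;0 0 0 0 0 0 230;0 0 0 0 0 0 230"

```text
time: 19.75
position: [0.6318, -0.1622, 0.0808]
tool_rot: [3.142, 0.006, -0.0]
ft_force: [-0.2, -0.1, -0.1]
grip_width: 0.2
grip_force: 15.0
```

>>> move_arm --increments "0 0 -0.6 0 0 0 230;0 0 -0.6 0 0 0 230;0 0 -0.6 0 0 0 230;0 0 -0.6 0 0 0 230;0 0 -0.6 0 0 0 230;0 0 -0.6 0 0 0 230;0 0 0 0 0 0 230;0 0 0 0 0 0 230"

```text
time: 20.42
position: [0.6318, -0.1622, 0.0772]
tool_rot: [3.142, 0.006, -0.0]
ft_force: [0.2, -0.1, 0.1]
grip_width: 0.201
grip_force: 15.0
```

>>> move_arm --increments "0 0 -0.3 0 0 0 230;0 0 -0.3 0 0 0 230;0 0 -0.3 0 0 0 230;0 0 -0.3 0 0 0 230;0 0 0 0 0 0 230;0 0 0 0 0 0 230;0 0 0 0 0 0 230;0 0 0 0 0 0 230"

```text
time: 21.08
position: [0.6319, -0.1623, 0.0761]
tool_rot: [3.141, 0.006, -0.0]
ft_force: [-0.4, 1.2, -0.9]
grip_width: 0.203
grip_force: 15.0
```

>>> move_arm --increments "0 0 -0.2 0 0 0 230;0 0 -0.2 0 0 0 230;0 0 -0.2 0 0 0 230;0 0 -0.2 0 0 0 230;0 0 0 0 0 0 230;0 0 0 0 0 0 230;0 0 0 0 0 0 230;0 0 0 0 0 0 230"

```text
time: 21.75
position: [0.6319, -0.1623, 0.0754]
tool_rot: [3.141, 0.005, 0.0]
ft_force: [-0.1, -0.1, 1.0]
grip_width: 0.201
grip_force: 15.0
```

>>> move_arm --increments "0 0 0 0 0 0 205;0 0 0 0 0 0 195;0 0 0 0 0 0 180;0 0 0 0 0 0 160;0 0 0 0 0 0 140;0 0 0 0 0 0 120;0 0 0 0 0 0 120;0 0 2 0 0 0 120" --grip_force 5

```text
time: 22.42
position: [0.6316, -0.1622, 0.0769]
tool_rot: [-3.141, -0.006, 0.001]
ft_force: [0.1, -0.4, -1.3]
grip_width: 0.51
grip_force: 0.0
```

>>> move_arm --increments "0 0 5 0 0 0 120;0 0 12 0 0 0 120;0 0 22 0 0 0 120;0 0 28 0 0 0 120;0 5 22 0 0 3 100;-5 10 12 0 0 5 80;-10 18 0 0 0 6 60;-12 22 0 0 0 6 40"

```text
time: 23.08
position: [0.606, -0.1083, 0.1809]
tool_rot: [3.09, 0.555, 0.006]
ft_force: [0.1, -0.3, -0.2]
grip_width: 0.746
grip_force: 0.0
```

>>> move_arm --increments "-14 25 0 0 0 6 20;-14 25 0 0 0 6 0;-14 25 0 0 0 6 0;-14 25 0 0 0 6 0;-14 25 0 0 0 6 0;-14 25 0 0 0 6 0;-14 25 0 0 0 6 0;-14 25 0 0 0 6 0"

```text
time: 23.75
position: [0.4924, 0.0941, 0.1795]
tool_rot: [2.595, 1.767, 0.001]
ft_force: [-0.5, -0.3, 0.8]
grip_width: 0.997
grip_force: 0.0
```

>>> move_arm --increments "-14 25 0 0 0 6 0;-14 25 0 0 0 6 0;-14 25 0 0 0 6 0;-14 25 0 0 0 6 0;-12 25 -10 0 0 6 0;-8 15 -15 0 0 6 0;-4 8 -15 0 0 6 0;0 0 -10 0 0 1 0"

```text
time: 24.42
position: [0.4114, 0.2431, 0.1284]
tool_rot: [1.764, 2.598, 0.001]
ft_force: [0.6, -0.1, 0.4]
grip_width: 0.999
grip_force: 0.0
```

Run:
```python
from h import *
s=ctrl.get_state();print(s["position"],s["tool_rot"],s["joint_positions"])
r=R.from_rotvec(s["tool_rot"]).as_matrix();print("closing deg",np.degrees(np.arctan2(r[1,1],r[0,1])))
for n in("top","side"):
    p=ctrl.get_image(n);P,C=cloud(p)
    Q=P[near(P,(.632,-.162),.015,.08,.12)];print(len(Q),"knob",Q[:,:2].mean(0),Q[:,2].max())
    Q=P[near(P,(.632,-.162),.034,.06,.08)];print("rim z",np.percentile(Q[:,2],[10,50,90]))
    A=np.c_[Q[:,:2]-[.632,-.162],np.ones(len(Q))];w=least_squares(lambda a:A@a-Q[:,2],[0,0,.07],loss="soft_l1",f_scale=.001).x;print("slope",np.degrees(w[:2]),w[2])
cv2.imwrite("pics/side4.png",p["frame"][:,:,::-1])
```

```text
[0.41143997 0.24314345 0.12841442] [1.76419141e+00 2.59847329e+00 7.92614580e-04] [ 0.44934371  0.11037486 -1.07527186  1.95555776  0.10776599  1.13485761
 -0.29104561]
closing deg 21.65219102514857
69 knob [ 0.63059109 -0.16063992] 0.0992142436482889
rim z [0.06978413 0.07233027 0.07497742]
slope [-0.24827096  0.00080223] 0.07236731949702077
168 knob [ 0.63134306 -0.1645499 ] 0.10031409946342751
rim z [0.07132877 0.0734603  0.07563652]
slope [0.14045471 0.76735571] 0.07352595155886375
```

View pics/side4.png

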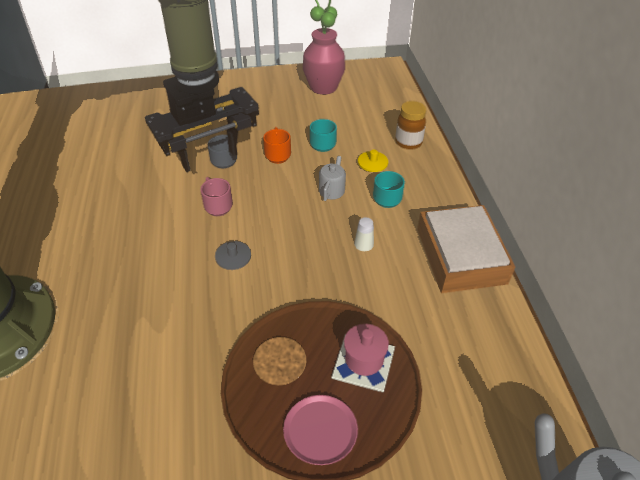

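The lid sits level at home height, at px (366,345). Next is the cup.

>>> move_arm --increments "1 -2 0 0 0 0 0;1 -2 -10 0 0 0 0;0 0 -20 0 0 0 0;0 0 -25 0 0 0 0;0 0 -20 0 0 0 0;0 0 -12 0 0 0 0;0 0 -5 0 0 0 0;0 0 0 0 0 0 0"

```text
time: 25.18
position: [0.4147, 0.2362, 0.0356]
tool_rot: [-1.776, -2.59, 0.002]
ft_force: [-0.5, 0.5, 0.4]
grip_width: 1.0
grip_force: 0.0
```

>>> move_arm --increments "0 0 -5 0 0 0 0;0 0 -8 0 0 0 0;0 0 -5 0 0 0 0;0 0 0 0 0 0 0;0 0 0 0 0 0 30;0 0 0 0 0 0 60;0 0 0 0 0 0 70;0 0 0 0 0 0 80"

```text
time: 25.85
position: [0.4151, 0.2368, 0.0186]
tool_rot: [1.775, 2.592, 0.001]
ft_force: [-0.6, 0.8, 0.2]
grip_width: 0.784
grip_force: 0.0
```

>>> move_arm --increments "0 0 0 0 0 0 100;0 0 0 0 0 0 150;0 0 0 0 0 0 150;0 0 0 0 0 0 150;0 0 0 0 0 0 150;0 0 0 0 0 0 150;0 0 0 0 0 0 150;0 0 0 0 0 0 150" --grip_force 12

```text
time: 26.52
position: [0.4148, 0.2366, 0.0184]
tool_rot: [1.775, 2.592, -0.001]
ft_force: [-2.5, -0.9, 5.3]
grip_width: 0.672
grip_force: 12.0
```

>>> move_arm --increments "0 0 2 0 0 0 150;0 0 6 0 0 0 150;0 0 12 0 0 0 150;0 0 18 0 0 0 150;0 0 20 0 0 0 150;0 -6 18 0 0 0 150;2 -12 10 0 0 0 150;5 -20 4 0 0 0 150" --grip_force 20

```text
time: 27.18
position: [0.4225, 0.2014, 0.111]
tool_rot: [1.768, 2.594, 0.006]
ft_force: [0.2, 0.7, -1.0]
grip_width: 0.668
grip_force: 20.0
```

>>> move_arm --increments "7 -27 0 0 0 0 150;7 -27 0 0 0 0 150;7 -27 0 0 0 0 150;7 -27 0 0 0 0 150;7 -27 0 0 0 0 150;7 -27 0 0 0 0 150;7 -27 0 0 0 0 150;7 -27 0 0 0 0 150"

```text
time: 27.85
position: [0.4784, -0.0184, 0.1093]
tool_rot: [1.773, 2.591, 0.001]
ft_force: [0.6, 0.2, -1.4]
grip_width: 0.667
grip_force: 20.0
```

>>> move_arm --increments "7 -27 0 0 0 0 150;7 -27 0 0 0 0 150;7 -27 0 0 0 0 150;7 -27 0 0 0 0 150;7 -27 0 0 0 0 150;7 -27 0 0 0 0 150;7 -27 0 0 0 0 150;6 -22 0 0 0 0 150"

```text
time: 28.52
position: [0.5333, -0.2308, 0.1093]
tool_rot: [1.776, 2.59, 0.001]
ft_force: [0.8, 0.4, -1.3]
grip_width: 0.671
grip_force: 20.0
```

>>> move_arm --increments "5 -18 0 0 0 0 150;3 -12 0 0 0 0 150;1 -6 0 0 0 0 150;0 0 0 0 0 0 150;0 0 -6 0 0 0 150;0 0 -8 0 0 0 150;0 0 -6 0 0 0 150;0 0 0 0 0 0 150"

```text
time: 29.18
position: [0.5405, -0.2626, 0.0862]
tool_rot: [-1.771, -2.591, 0.0]
ft_force: [0.1, 0.3, -1.0]
grip_width: 0.667
grip_force: 20.0
```

Run:
```python
from h import *
s=ctrl.get_state();print(s["position"],s["joint_positions"],s["grip_width"])
c=s["position"]
for n in("top","side"):
    p=ctrl.get_image(n);P,C=cloud(p)
    m=near(P,c,.06,.04,.14)&(C[:,0]-C[:,1]>35);Q=P[m];print(n,len(Q),Q.min(0),Q.max(0) )
    z=np.percentile(Q[:,2],97);Q=Q[Q[:,2]>z-.008];print("top",z,circ(Q,c),len(Q))
cv2.imwrite("pics/side5.png",cv2.resize(p["frame"][280:480,200:440,::-1],None,fx=3,fy=3))
```

```text
[ 0.54054814 -0.26259184  0.08624224] [ 0.95759636  0.40169017 -0.67059079  1.71311121  0.27184113  1.12540493
  0.57838233] 0.6666991676787742
top 248 [ 0.50415682 -0.26672176  0.07013689] [ 0.56860655 -0.2075855   0.12944598]
top 0.12796486700463805 (array([ 0.53893731, -0.25637584,  0.02678611]), np.float64(0.0014673949059587136)) 61
side 609 [ 0.51465505 -0.2896429   0.07182425] [ 0.57039388 -0.23615976  0.12927933]
top 0.12813042478564177 (array([ 0.54098861, -0.26010678,  0.02787272]), np.float64(0.001144595755086597)) 162
```

View pics/side5.png

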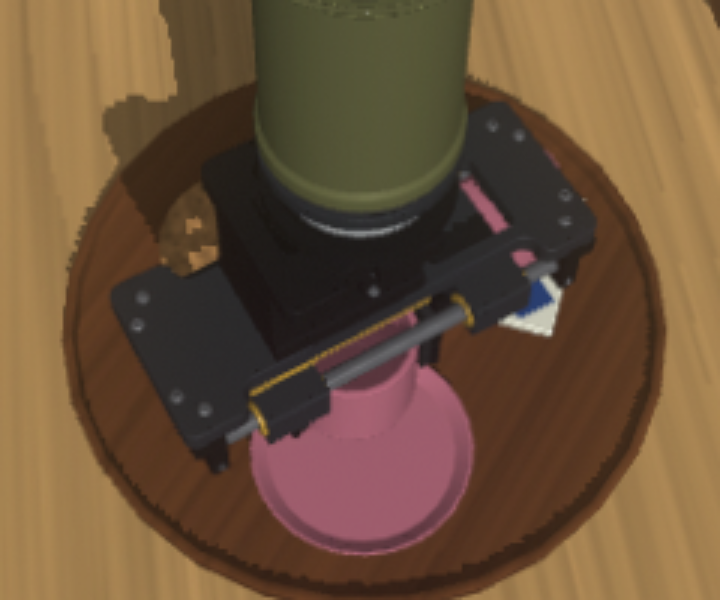

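>>> move_arm --increments "3 -3 0 0 0 0 150;2 -3 -5 0 0 0 150;0 0 -10 0 0 0 150;0 0 -14 0 0 0 150;0 0 -10 0 0 0 150;0 0 -6 0 0 0 150;0 0 -3 0 0 0 150;0 0 0 0 0 0 150"

```text
time: 29.95
position: [0.5461, -0.2698, 0.0389]
tool_rot: [-1.773, -2.591, -0.0]
ft_force: [-0.5, 0.2, -1.3]
grip_width: 0.67
grip_force: 20.0
```

>>> move_arm --increments "0 0 -0.5 0 0 0 150;0 0 -0.5 0 0 0 150;0 0 -0.5 0 0 0 150;0 0 -0.5 0 0 0 150;0 0 -0.5 0 0 0 150;0 0 -0.5 0 0 0 150;0 0 0 0 0 0 150;0 0 0 0 0 0 150"

```text
time: 30.62
position: [0.5469, -0.2702, 0.0373]
tool_rot: [1.775, 2.592, 0.0]
ft_force: [0.6, -0.2, -1.9]
grip_width: 0.667
grip_force: 20.0
```

>>> move_arm --increments "-1 1 -0.7 0 0 0 150;0 0 -0.7 0 0 0 150;0 0 -0.7 0 0 0 150;0 0 -0.7 0 0 0 150;0 0 -0.7 0 0 0 150;0 0 -0.5 0 0 0 150;0 0 0 0 0 0 150;0 0 0 0 0 0 150"

```text
time: 31.28
position: [0.5459, -0.2692, 0.0332]
tool_rot: [-1.775, -2.592, -0.0]
ft_force: [-0.2, 0.4, -1.9]
grip_width: 0.666
grip_force: 20.0
```

>>> move_arm --increments "0 0 -0.3 0 0 0 150;0 0 -0.3 0 0 0 150;0 0 -0.3 0 0 0 150;0 0 -0.3 0 0 0 150;0 0 0 0 0 0 150;0 0 0 0 0 0 150;0 0 0 0 0 0 150;0 0 0 0 0 0 150"

```text
time: 31.95
position: [0.5459, -0.2693, 0.0321]
tool_rot: [1.775, 2.592, -0.0]
ft_force: [-0.4, -0.4, -1.7]
grip_width: 0.667
grip_force: 20.0
```

>>> move_arm --increments "0 0 -0.2 0 0 0 150;0 0 -0.2 0 0 0 150;0 0 -0.2 0 0 0 150;0 0 -0.2 0 0 0 150;0 0 0 0 0 0 150;0 0 0 0 0 0 150;0 0 0 0 0 0 150;0 0 0 0 0 0 150"

```text
time: 32.62
position: [0.5459, -0.2693, 0.0315]
tool_rot: [1.775, 2.592, -0.0]
ft_force: [-1.3, 1.3, 1.3]
grip_width: 0.675
grip_force: 20.0
```

>>> move_arm --increments "0 0 0 0 0 0 100;0 0 0 0 0 0 85;0 0 0 0 0 0 75;0 0 0 0 0 0 55;0 0 0 0 0 0 30;0 0 0 0 0 0 0;0 0 0 0 0 0 0;0 0 0 0 0 0 0" --grip_force 5

```text
time: 33.28
position: [0.5459, -0.2692, 0.0312]
tool_rot: [1.775, 2.592, 0.0]
ft_force: [-0.3, -0.9, -0.5]
grip_width: 0.967
grip_force: 0.0
```

>>> move_arm --increments "0 0 3 0 0 0 0;0 0 10 0 0 0 0;0 0 20 0 0 0 0;0 0 28 0 0 0 0;0 0 28 0 0 0 0;0 5 20 0 0 -1 0;2 15 8 0 0 -2 0;4 22 0 0 0 -2 0"

```text
time: 33.95
position: [0.5532, -0.2301, 0.1522]
tool_rot: [1.89, 2.501, -0.0]
ft_force: [0.5, 0.0, -0.2]
grip_width: 1.0
grip_force: 0.0
```

>>> move_arm --increments "6 28 0 0 0 -2.5 0;6 28 0 0 0 -2.5 0;6 28 0 0 0 -2.5 0;6 28 0 0 0 -2.5 0;6 28 0 0 0 -2.5 0;6 28 0 0 0 -2.5 0;6 28 0 0 0 -2.5 0;6 28 0 0 0 -2.5 0"

```text
time: 34.62
position: [0.6002, -0.0018, 0.1495]
tool_rot: [2.295, 2.143, 0.001]
ft_force: [0.8, -0.2, 0.4]
grip_width: 1.001
grip_force: 0.0
```

>>> move_arm --increments "6 28 0 0 0 -2.5 0;6 28 0 0 0 -2.5 0;6 28 0 0 0 -2.5 0;6 28 0 0 0 -2.5 0;6 28 0 0 0 -2.5 0;6 28 0 0 0 -2.5 0;6 28 0 0 0 -2.5 0;6 28 0 0 0 -2.5 0"

```text
time: 35.28
position: [0.6482, 0.2221, 0.1494]
tool_rot: [2.633, 1.712, 0.001]
ft_force: [0.7, -0.1, -0.0]
grip_width: 1.002
grip_force: 0.0
```

>>> move_arm --increments "3 20 0 0 0 -2 0;1 10 0 0 0 -1 0;0 5 0 0 0 0 0;0 0 -5 0 0 0 0;0 0 -10 0 0 0 0;0 0 -5 0 0 0 0;0 0 0 0 0 0 0;0 0 0 0 0 0 0"

```text
time: 35.95
position: [0.6518, 0.2539, 0.1273]
tool_rot: [2.677, 1.644, -0.003]
ft_force: [0.3, -0.3, 0.3]
grip_width: 0.994
grip_force: 0.0
```

Run:
```python
from h import *
s=ctrl.get_state();print(s["position"],s["joint_positions"])
r=R.from_rotvec(s["tool_rot"]).as_matrix();print("closing deg",np.degrees(np.arctan2(r[1,1],r[0,1])))
for n in("top","side"):
    p=ctrl.get_image(n);P,C=cloud(p)
    Q=P[near(P,(.545,-.267),.034,.064,.08)];print(n,"cup",len(Q),circ(Q,(.545,-.267)),Q[:,2].mean())
    g=near(P,(.545,-.267),.065,.015,.024)&(np.hypot(P[:,0]-.545,P[:,1]+.267)>.046);Q=P[g];print("saucer rim",len(Q),circ(Q,(.545,-.267)))
    Q=P[near(P,(.6523,.257),.02,.061,.075)];print("knob",len(Q),Q.mean(0) if len(Q) else 0)
cv2.imwrite("pics/side6.png",p["frame"][:,:,::-1])
```

```text
[0.65181725 0.25394124 0.12734551] [ 0.05940956  0.57137167 -0.67613315  1.40748296  0.36041369  1.2893751
 -1.10855423]
closing deg -26.894598678357262
top cup 180 (array([ 0.54424576, -0.26402997,  0.02835143]), np.float64(0.0012869861867987893)) 0.06993044084345941
saucer rim 336 (array([ 0.54463435, -0.26576543,  0.05144366]), np.float64(0.0022349981705376883))
knob 0 0
side cup 484 (array([ 0.54569958, -0.26583274,  0.02825417]), np.float64(0.0011463322530853074)) 0.07026275431058093
saucer rim 780 (array([ 0.54538865, -0.26491105,  0.0511967 ]), np.float64(0.0021643831545228058))
knob 36 [0.65314262 0.25540074 0.06715916]
```

View pics/side6.png

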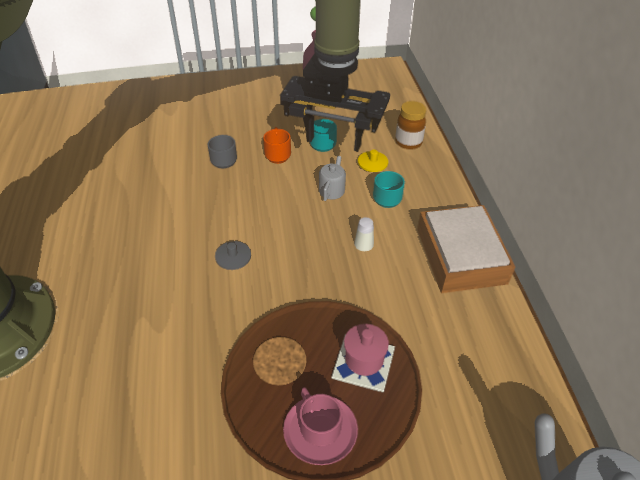

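The cup is centred on the saucer at px (320,420). Now the creamer.

>>> move_arm --increments "0.5 2 0 0 0 0 0;0 1 -10 0 0 0 0;0 0 -20 0 0 0 0;0 0 -25 0 0 0 0;0 0 -20 0 0 0 0;0 0 -12 0 0 0 0;0 0 -6 0 0 0 0;0 0 0 0 0 0 0"

```text
time: 36.72
position: [0.6515, 0.2585, 0.0336]
tool_rot: [-2.675, -1.646, 0.004]
ft_force: [-0.1, 0.0, 0.8]
grip_width: 1.001
grip_force: 0.0
```

>>> move_arm --increments "0 0 -4 0 0 0 0;0 0 -8 0 0 0 0;0 0 -5 0 0 0 0;0 0 -1 0 0 0 0;0 0 0 0 0 0 30;0 0 0 0 0 0 60;0 0 0 0 0 0 70;0 0 0 0 0 0 80"

```text
time: 37.38
position: [0.6526, 0.2589, 0.0177]
tool_rot: [2.676, 1.646, 0.001]
ft_force: [-0.2, 1.1, 0.8]
grip_width: 0.783
grip_force: 0.0
```

>>> move_arm --increments "0 0 0 0 0 0 90;0 0 0 0 0 0 100;0 0 0 0 0 0 150;0 0 0 0 0 0 150;0 0 0 0 0 0 150;0 0 0 0 0 0 150;0 0 0 0 0 0 150;0 0 0 0 0 0 150" --grip_force 12

```text
time: 38.05
position: [0.6524, 0.2588, 0.0175]
tool_rot: [2.676, 1.646, 0.0]
ft_force: [-1.2, -1.0, 1.3]
grip_width: 0.643
grip_force: 12.0
```

>>> move_arm --increments "0 0 2 0 0 0 150;0 0 6 0 0 0 150;0 0 12 0 0 0 150;0 0 18 0 0 0 150;0 0 20 0 0 0 150;-2 -5 18 0 0 0 150;-5 -12 10 0 0 0 150;-8 -20 4 0 0 0 150" --grip_force 25

```text
time: 38.72
position: [0.6381, 0.2248, 0.1111]
tool_rot: [-2.672, -1.65, -0.009]
ft_force: [0.6, -0.5, -1.7]
grip_width: 0.638
grip_force: 25.0
```

>>> move_arm --increments "-9 -24 0 0 0 0 150;-9 -24 0 0 0 0 150;-9 -24 0 0 0 0 150;-9 -24 0 0 0 0 150;-10 -24 0 0 0 0 150;-10 -24 0 0 0 0 150;-10 -24 0 0 0 0 150;-10 -24 0 0 0 0 150"

```text
time: 39.38
position: [0.5608, 0.0284, 0.1084]
tool_rot: [2.675, 1.646, 0.001]
ft_force: [0.3, -1.2, -1.5]
grip_width: 0.638
grip_force: 25.0
```

>>> move_arm --increments "-10 -24 0 0 0 0 150;-10 -24 0 0 0 0 150;-9 -24 0 0 0 0 150;-9 -24 0 0 0 0 150;-9 -24 0 0 0 0 150;-7 -20 0 0 0 0 150;-5 -14 0 0 0 0 150;-3 -8 0 0 0 0 150"

```text
time: 40.05
position: [0.4985, -0.1349, 0.1082]
tool_rot: [2.676, 1.641, -0.001]
ft_force: [-0.7, -0.2, -3.0]
grip_width: 0.639
grip_force: 25.0
```

>>> move_arm --increments "0 -3 0 0 0 0 150;0 0 0 0 0 0 150;0 0 -6 0 0 0 150;0 0 -10 0 0 0 150;0 0 -10 0 0 0 150;0 0 -4 0 0 0 150;0 0 0 0 0 0 150;0 0 0 0 0 0 150"

```text
time: 40.72
position: [0.499, -0.1347, 0.0765]
tool_rot: [-2.674, -1.647, 0.001]
ft_force: [0.3, -0.2, -2.6]
grip_width: 0.634
grip_force: 25.0
```

Run:
```python
from h import *
s=ctrl.get_state();print(s["position"],s["ft_force"],s["grip_width"])
c=s["position"]
p=ctrl.get_image("side");P,C=cloud(p)
m=near(P,(.4985,-.138),.055,.0105,.018)&(C[:,0]-C[:,2]>40);print("mat",cv2.minEnclosingCircle((P[m][:,:2]*1000).astype(np.float32)))
cv2.imwrite("pics/side7.png",cv2.resize(p["frame"][240:440,180:420,::-1],None,fx=3,fy=3))
```

```text
[ 0.49904334 -0.13465723  0.07654299] [ 0.3442101  -0.17792583 -2.58582317] 0.6336645531304761
mat ((498.3028564453125, -138.02137756347656), 54.70948791503906)
```

View pics/side7.png

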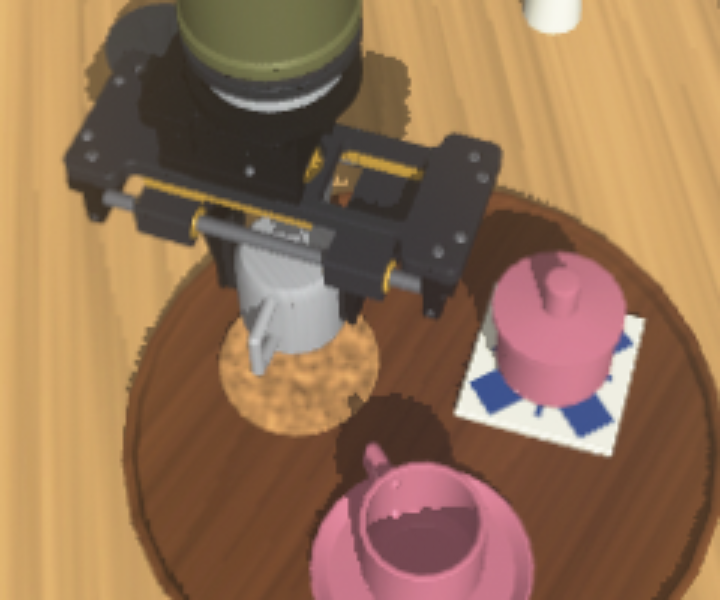

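>>> move_arm --increments "0 -2 -4 0 0 0 150;0 0 -9 0 0 0 150;0 0 -12 0 0 0 150;0 0 -9 0 0 0 150;0 0 -5 0 0 0 150;0 0 -2 0 0 0 150;0 0 0 0 0 0 150;0 0 0 0 0 0 150"

```text
time: 41.43
position: [0.4995, -0.1371, 0.0363]
tool_rot: [-2.676, -1.646, -0.0]
ft_force: [-0.3, -0.4, -1.9]
grip_width: 0.636
grip_force: 25.0
```

>>> move_arm --increments "0 0 -0.6 0 0 0 150;0 0 -0.6 0 0 0 150;0 0 -0.6 0 0 0 150;0 0 -0.6 0 0 0 150;0 0 -0.4 0 0 0 150;0 0 0 0 0 0 150;0 0 0 0 0 0 150;0 0 0 0 0 0 150"

```text
time: 42.1
position: [0.4994, -0.1373, 0.0335]
tool_rot: [2.676, 1.646, 0.0]
ft_force: [0.2, -0.1, -1.3]
grip_width: 0.637
grip_force: 25.0
```

>>> move_arm --increments "0 0 -0.2 0 0 0 150;0 0 -0.2 0 0 0 150;0 0 -0.2 0 0 0 150;0 0 -0.2 0 0 0 150;0 0 0 0 0 0 150;0 0 0 0 0 0 150;0 0 0 0 0 0 150;0 0 0 0 0 0 150"

```text
time: 42.77
position: [0.4994, -0.1373, 0.0327]
tool_rot: [2.676, 1.646, 0.0]
ft_force: [0.2, 0.6, -1.6]
grip_width: 0.636
grip_force: 25.0
```

>>> move_arm --increments "0 0 -0.4 0 0 0 150;0 0 -0.4 0 0 0 150;0 0 -0.4 0 0 0 150;0 0 -0.2 0 0 0 150;0 0 0 0 0 0 150;0 0 0 0 0 0 150;0 0 0 0 0 0 150;0 0 0 0 0 0 150"

```text
time: 43.43
position: [0.4994, -0.1372, 0.0313]
tool_rot: [2.676, 1.646, 0.0]
ft_force: [-0.0, -0.4, -2.1]
grip_width: 0.639
grip_force: 25.0
```

>>> move_arm --increments "0 0 -0.2 0 0 0 150;0 0 -0.2 0 0 0 150;0 0 -0.2 0 0 0 150;0 0 -0.1 0 0 0 150;0 0 0 0 0 0 150;0 0 0 0 0 0 150;0 0 0 0 0 0 150;0 0 0 0 0 0 150"

```text
time: 44.1
position: [0.4994, -0.1373, 0.0306]
tool_rot: [2.676, 1.646, 0.0]
ft_force: [0.1, 0.4, -2.1]
grip_width: 0.638
grip_force: 25.0
```

>>> move_arm --increments "0 0 -0.2 0 0 0 150;0 0 -0.2 0 0 0 150;0 0 0 0 0 0 150;0 0 0 0 0 0 150;0 0 0 0 0 0 150;0 0 0 0 0 0 150;0 0 0 0 0 0 150;0 0 0 0 0 0 150"

```text
time: 44.77
position: [0.4994, -0.1373, 0.0304]
tool_rot: [2.676, 1.646, -0.0]
ft_force: [-1.4, 0.5, 3.6]
grip_width: 0.639
grip_force: 25.0
```

Contact, so release and retreat.

>>> move_arm --increments "0 0 0 0 0 0 110;0 0 0 0 0 0 95;0 0 0 0 0 0 85;0 0 0 0 0 0 65;0 0 0 0 0 0 35;0 0 0 0 0 0 0;0 0 0 0 0 0 0;0 0 0 0 0 0 0" --grip_force 5

```text
time: 45.43
position: [0.4994, -0.1372, 0.0301]
tool_rot: [2.676, 1.646, 0.0]
ft_force: [0.4, -0.3, -0.3]
grip_width: 0.945
grip_force: 0.0
```

>>> move_arm --increments "0 0 3 0 0 0 0;0 0 10 0 0 0 0;0 0 20 0 0 0 0;0 0 30 0 0 0 0;0 0 30 0 0 0 0;0 5 25 0 0 0 0;0 15 15 0 0 0 0;0 25 0 0 0 0 0"

```text
time: 46.1
position: [0.5019, -0.0948, 0.1681]
tool_rot: [2.674, 1.636, 0.007]
ft_force: [0.9, -0.8, 0.2]
grip_width: 1.0
grip_force: 0.0
```

>>> move_arm --increments "0 30 0 0 0 0 0;0 30 0 0 0 0 0;0 30 0 0 0 0 0;0 30 0 0 0 0 0;0 25 0 0 0 0 0;0 15 0 0 0 0 0;0 5 0 0 0 0 0;0 0 0 0 0 0 0"

```text
time: 46.77
position: [0.4994, 0.0742, 0.1639]
tool_rot: [2.673, 1.65, 0.001]
ft_force: [0.5, 0.9, -0.4]
grip_width: 0.997
grip_force: 0.0
```

Run:
```python
from h import *
p=ctrl.get_image("side");P,C=cloud(p)
Q=P[near(P,(.4985,-.138),.02,.074,.09)];print("creamer knob",len(Q),Q.mean(0),Q[:,2].max())
g=ctrl.silhouettes("cork_mat",p)
if g:
    Q=P[g[0]["region"][p["depth"]>0]];print("mat",cv2.minEnclosingCircle((Q[:,:2]*1000).astype(np.float32)))
Q=P[near(P,(.632,-.162),.015,.08,.12)];print("lid knob",Q.mean(0),Q[:,2].max())
cv2.imwrite("pics/side8.png",p["frame"][:,:,::-1])
```

```text
creamer knob 67 [ 0.50001286 -0.13919443  0.0810463 ] 0.08565851403802616
mat ((499.20355224609375, -140.8951416015625), 44.21563720703125)
lid knob [ 0.63158328 -0.16443364  0.0933606 ] 0.1004571644866501
```

View pics/side8.png

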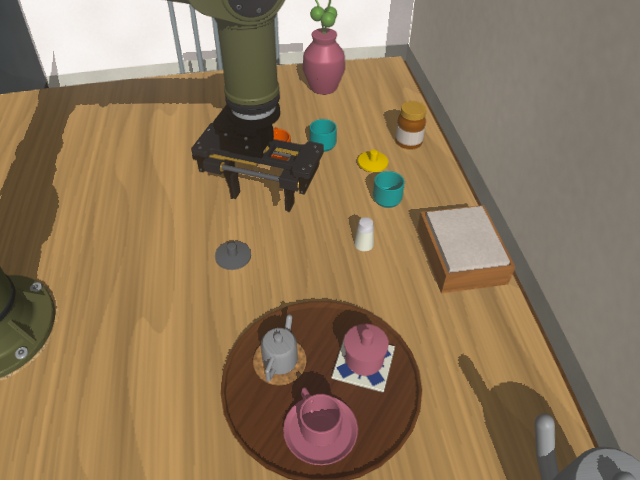

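The creamer (280,350) is centred on the mat, the lidded pot (366,350) on the tile and the cup (320,425) on the saucer. The grey lid and the orange cup haven't moved, and the gripper is clear.

```bash
python3 -c "
from bench import ctrl
print(ctrl.close_job())"
```

```text
the job is handed in; nothing more can be done
None
```

The tray is laid and the job handed in at about 47 s: the mauve pot is on the tile with its lid fully home, the mauve cup is on the saucer and the creamer is on the cork mat, each centred to about 2 mm, with the orange cup and grey lid untouched.

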